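# Secure the test box and hold the dead-man lever in the green

## Task

Get the leak test running: push the raised clear lid of the grey test box fully down, then swing the turnbutton by its red pin across the lid as far as it goes. Only then press the red grip of the dead-man lever down until it is level (yellow pointer upright, in the green part of the scale), without running on into the red, and keep it steady there for 3 seconds; finish while still holding it down in the green, and do not let go. Leave the tools and parts lying around where they are.

Things in the scene. Friction and masses are not known exactly. Their poses are not given: they have to be found in the camera images.
- test_box: Grey open trough 150 x 200 mm, 75 mm high, fixed to the worktop on a dark foot plate; brass fitting inside. Origin: centre of its underside on the worktop. +x points away from the turnbutton (from the front towards the lid's hinge), +y is the box's left seen from the front. It stands left or right of the lever station.
- box_lid (a joint): Clear lid in an aluminium frame, hinged along the far (+x) top edge of the box; hinge axis along the box's y at x = +78 mm, z = 79 mm in the box's frame. 0 = fully shut (frame top then 85 mm above the worktop), grows as the front edge rises (rad). It starts 0.3 to 0.6 open and stays where it is left; the hinge is stiff and takes about 2 N at the front edge to push down.
- lid_pad (a point): Top centre of the yellow press pad, 20 x 36 mm, on the lid's front frame bar, right half (box y = -65 mm), 143 mm from the hinge. Moves with the lid; with the lid shut it is at x = -65 mm, z = 89 mm in the box's frame.
- turnbutton (a joint): Steel bar, 16 mm wide, top 99 mm above the worktop, turning about a vertical axis on the boss in the middle of the box's front. 0 = along the front edge, pointing to the box's +y (clear of the lid); grows clockwise seen from above; 1.57 (stop) = pointing to +x, across the lid. Starts at 0 to 0.2. Light friction (about 1 N at the pin).
- latch_pivot (a point): Point on the turnbutton's axis at the height of the bar's top (99 mm), box frame x = -98 mm, y = 0.
- latch_pin (a point): Top centre of the red upright thumb pin on the turnbutton, 12 mm diameter, standing 31 mm above the bar (top 130 mm above the worktop), 47 mm from the axis. Pinch or push it.
- lever_station: Blue base plate 170 x 90 x 12 mm, fixed to the worktop, with two cheeks that carry the dead-man lever. Origin: centre of its underside on the worktop. +x points from the lever's grip towards its hinge.
- lever_hinge (a point): Hinge axis of the lever, along the station's y, 85 mm above the worktop, x = +50 mm in the station's frame.
- dead_man_lever (a joint): Lever with a red grip pointing to the station's -x. 0 = released: the grip points 0.35 rad upwards; grows as it is pressed down (rad). 0.35 = level, yellow pointer upright, middle of the green (green 0.25 to 0.45); red from 0.53; stop at 0.65. A spring pushes it back: about 4 N at the grip when released, 8 N when level.
- lever_pad (a point): Middle of the top face of the red grip (62 mm long, 30 mm wide), 120 mm from the hinge axis and 9 mm above the lever's centre line. It is 94 mm above the worktop when the lever is level (station x = -70 mm) and about 135 mm when released (x = -60 mm).
- thread_tape: Blue and white reel of thread tape, 62 mm diameter, 19 mm high, lying in front of the lever station; leave alone. Origin under its centre.
- nipple: Brass pipe nipple, 29 x 33 x 41 mm, standing behind the lever station; leave alone. Origin under its centre.
- hex_keys: Set of hex keys in a yellow holder, 31 x 184 x 43 mm, lying in front of the test box; leave alone. Origin under its centre.
- screwdriver: Red screwdriver, 205 mm long, at the right; leave alone. Origin under its centre.
- grease_tube: Red tube with a blue cap, 63 x 189 x 42 mm, at the left; leave alone. Origin under its centre.
- spray_can: Dark blue can with a red cap, 52 mm diameter, 180 mm high, at the back; leave alone. Origin under its centre.

How it is judged:
On the way, in this order (a step that is already met when the one before it is completed fails the run):
1. the lid is pushed fully down, the turnbutton still clear of it (value of joint box_lid below 0.05 rad and value of joint turnbutton below 0.6 rad), for 0.2 s.
2. the turnbutton is swung across the shut lid (value of joint box_lid below 0.05 rad and value of joint turnbutton above 1.3 rad), for 0.2 s.
3. the lever is held in the green for 2 s (all of step 2 and value of joint dead_man_lever between 0.25 and 0.45 rad and contact force between any of the fingers, the arm and lever_station above 2 N), for 2 s.
At the end, for the whole second after the job is handed in: The lid is shut (under 0.05 rad), the turnbutton lies across it (over 1.3 rad), and the robot itself is still pressing the dead-man lever (over 2 N), at rest within the green, 0.25 to 0.45 rad (all of step 3 and velocity of joint dead_man_lever between -0.1 and 0.1 rad/s); the arm keeps its last pose, push and grip.
It fails at once if the turnbutton is swung across while the lid is still up (value of joint box_lid above 0.1 rad and value of joint turnbutton above 0.7 rad).
It fails at once if the dead-man lever is pressed before the lid is shut and secured (value of joint dead_man_lever above 0.15 rad and (value of joint box_lid above 0.08 rad or value of joint turnbutton below 1.2 rad)).
It fails at once if the lever is run into the red (value of joint dead_man_lever above 0.53 rad).
It fails at once if a tool or part lying around is pushed away or knocked over (distance of any of thread_tape, nipple, hex_keys, screwdriver, grease_tube, spray_can from where it was at the start of the episode above 0.03 m or angle between any of nipple, spray_can's own z axis and vertical above 0.5 rad).
It also fails if it takes over 64 s, if anything falls off the work surface, if the arm or the gripper's body presses on something with over 40 N, if the wrist force passes 120 N, or if a joint passes its speed limit or range.

## Robot

A 6-joint arm with a two-finger parallel gripper is mounted at the origin on a cart in front of the work surface, level with it; the furniture and walls round the work are solid. World frame = base frame: x ahead of the robot, y to its left, z up, the work surface at z = 0. Lengths are in m, angles in rad, forces in N, time in s.
With the tool pointing down it reaches from about 0.35 to 0.975 m from the base axis. Payload 17.4 kg.
Tool frame: the origin (TCP) lies where the fingers leave the gripper's body, on its centre line; the fingertips stand 73 mm ahead of it and the grasp point (between the pads) lies 54 mm ahead of it; z points along the fingers, y is the line along which they close (so a half turn about z gives the same grasp; the last joint's range is limited). The gripper opens to 85 mm and grips with 20 to 120 N. Pads are 22 mm wide; open, the fingers measure 114 mm over their backs; the gripper's body (76 mm by 85 mm) begins 54 mm behind the grasp point. The pads swing forward as they close: fully open they stand 13 mm farther back than shut.
Start: joints at [-1.193, 0.116, 1.442, -0, 1.584, -0.038], TCP at [0.273, -0.617, 0.304] pointing down, gripper open.
Joint ranges: [-2.83, 2.83], [-0.83, 2.19], [0.07, 2.5], [-1.14, 4.28], [0.01, 3], [-2.97, 2.97]. Speed limits (rad/s): [1.89, 1.89, 2.22, 3.14, 3.14, 3.14].

## Interface

Orientations are given as a unit quaternion [w, x, y, z].
In Python, from rig import bot gives the robot as it stands. The module is installed in compiled form; this text tells all that it offers.
- The arm moves only by the tool move_arm, never from a script. Its argument "increments" is text: rows parted by semicolons, each of 6 numbers parted by spaces: the shift along the tool's x, y, z in cm, then the turn, a rotation vector about the tool's x, y, z in degrees. In form: tx ty tz rx ry rz; .... A call has exactly 10 rows; each row shifts and turns the commanded pose from where the row before left it, along the tool's axes as they then stand; what a row does not reach is not made up. A row lasts 1/8 s, in which the tool goes at most 62.5 mm and 10.7 degrees, less where a joint would pass 70% of its speed; a pose out of reach is approached as far as the arm can. A call with a gripper value outside its range is refused whole. "fingers" is the finger opening in cm, from 0 to 8.54, set as the call begins (left out, the last holds). The fingers move at their own pace and stop on an object; the grip force is fixed at half the most. Time passes only in rows, so rows that do not move let the fingers close, or fill a call up. It gives the time, the measured TCP pose, the force, the opening and the grip force at its end, in the units of the state.
- bot.state(): the state, without advancing time (a new reading comes with each control period).
- bot.capture(name): name is "scene" or "top" or "wrist"; returns the picture (400x640x3 uint8, red, green, blue); there is no depth.
- bot.calibration(name): a dict with "vertical_fov" (degrees; the focal length in pixels is half the picture's height over the tangent of half this angle, whatever the lens; pixels are square), "cx", "cy" (the principal point, pixels), "R" (3x3) and "t" (3): a world point X has camera coordinates R X + t; the wrist camera has in their place "mount" (4x4, takes a point from camera to tool coordinates, whose origin is the TCP and whose axes are the flange's). Camera axes: x right, y down, z forward; pixel columns grow to the right and rows downward; lengths in m; the calibration is good to about 2 mm. A picture is of the moment at which its call begins: read the wrist's pose just before it. calibration takes no time and is no camera call.
- bot.finish_job(): hands the job in; it is judged then, once.
The state is a dict: "time_s": time; "q": joint angles; "qd": joint speeds; "joint_efforts": joint torques, N m; "tcp_pos": TCP position; "eef_rot": TCP orientation; "ft_force": force on the tool from outside, world axes, zero at the start; "ft_torque": the same for the moment, N m; "gripper_width": opening from 0.0 (shut) to 1.0 (fully open); "grip_force": force on a finger pad.
Only numpy, scipy, OpenCV 4.12 (cv2) and the standard library are available. Lean on these libraries where they do the work, as an engineer would, in place of code of your own. Each camera call takes 0.05 s, during which the arm holds its last target. There are 200 camera calls.

## Working session

There is one attempt and no reset: what is moved stays moved. The work goes in short steps, Python scripts to look and compute and a tool call to move; the robot and the scene stay as the last step left them, time stands still between calls to the robot, and variables do not carry over. Pictures are saved under pics/ and viewed, at most 10 in all, crops included, and the job is handed in when it is done.

Besides the shell and the picture viewer there is one more tool, called after "Call:" as a command line: name --argument value ..., lists and objects as JSON in quotes. move_arm: Moves the arm, as the interface text tells. Its arguments: {"type":"object","properties":{"increments":{"type":"string"},"fingers":{"type":"number"}},"required":["increments"]}

```bash
mkdir -p pics
python3 - <<'E'
from rig import bot
import cv2
s=bot.state();print({k:s[k] for k in('time_s','tcp_pos','eef_rot','ft_force','gripper_width')})
for n in("scene","top"):
    im=bot.capture(n);cv2.imwrite(f"pics/{n}0.png",im[:,:,::-1]);c=bot.calibration(n);print(n,c)
print(bot.calibration("wrist"))
E
```

```text
{'time_s': 0.0, 'tcp_pos': array([ 0.27260841, -0.61738341,  0.30316074]), 'eef_rot': array([-5.61125272e-04,  9.78466473e-01,  2.06405036e-01, -8.71028569e-05]), 'ft_force': array([-0.18694647,  0.85495315, -0.61722875]), 'gripper_width': 1.000631806993577}
scene {'vertical_fov': 43.031456946774725, 'cx': 326.00499455633997, 'cy': 198.49629056366948, 'R': array([[ 0.87355005, -0.48652099, -0.0144097 ],
       [-0.24666039, -0.41696953, -0.87481144],
       [ 0.41960572,  0.76774588, -0.48424921]]), 't': array([-0.51305847,  0.25166514,  1.79336595])}
top {'vertical_fov': 43.409658056011935, 'cx': 321.8757402791873, 'cy': 202.2232875444476, 'R': array([[-0.03307564, -0.99944839, -0.00298699],
       [-0.97745177,  0.03297103, -0.20856883],
       [ 0.20855226, -0.00397891, -0.97800313]]), 't': array([0.02877551, 0.61330117, 1.74142325])}
{'vertical_fov': 63.96724841415052, 'cx': 318.77195321421766, 'cy': 198.2598183106904, 'mount': array([[ 3.76660710e-04, -9.53638312e-01, -3.00954862e-01,
         7.68300151e-02],
       [ 9.99999871e-01,  4.61528158e-04, -2.10896317e-04,
        -1.05169405e-03],
       [ 3.40017950e-04, -3.00954744e-01,  9.53638363e-01,
        -7.06049155e-02],
       [ 0.00000000e+00,  0.00000000e+00,  0.00000000e+00,
         1.00000000e+00]])}
```

View pics/scene0.png

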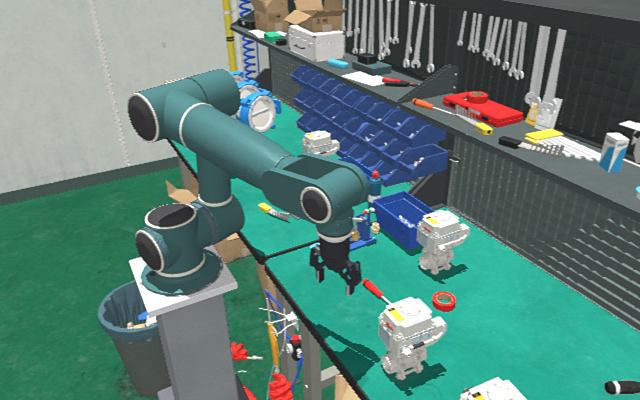

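View pics/top0.png

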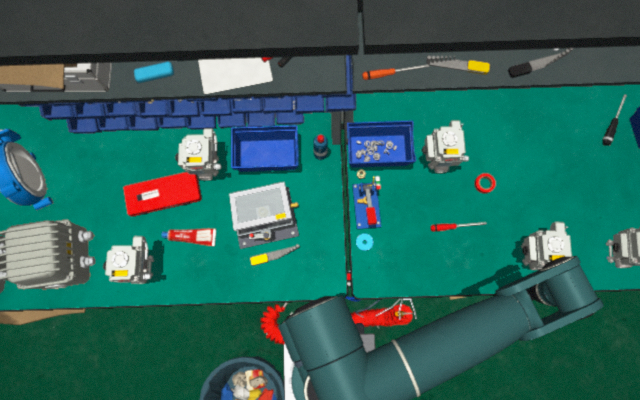

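The top view shows the box at about (264,212), its turnbutton at (262,236), the lever station at (367,205), the tape at (364,241) and the nipple at (361,173). I'll zoom in on that area.

Run:
```python
import cv2
im=cv2.imread("pics/top0.png")
cv2.imwrite("pics/crop1.png",cv2.resize(im[160:270,220:390],None,fx=4.7,fy=4.7,interpolation=cv2.INTER_CUBIC))
```

```text
(no output)
```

View pics/crop1.png

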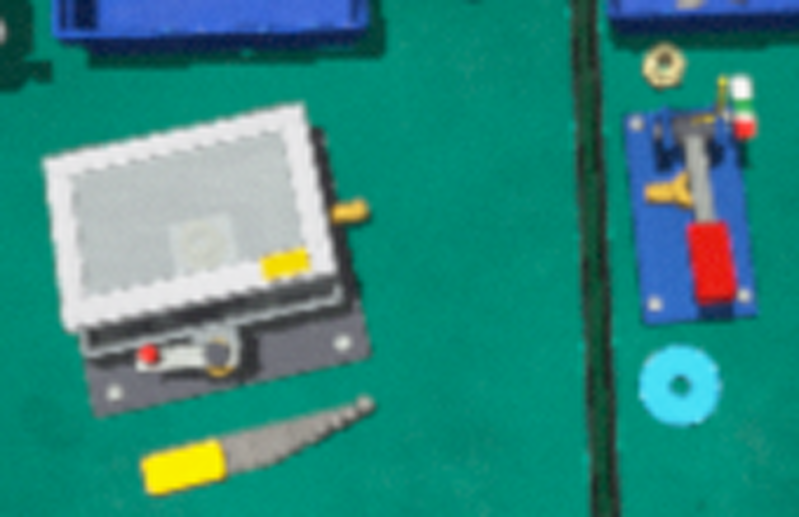

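```bash
cat > h.py <<'E'
import numpy as np, cv2
from scipy.spatial.transform import Rotation as Ro
from rig import bot
def cam(name,s=None):
    c=bot.calibration(name); f=200/np.tan(np.radians(c["vertical_fov"]/2))
    if name=="wrist":
        q=s["eef_rot"];T=np.eye(4);T[:3,:3]=Ro.from_quat([*q[1:],q[0]]).as_matrix();T[:3,3]=s["tcp_pos"]
        M=T@c["mount"];R=M[:3,:3].T;t=-R@M[:3,3]
    else: R,t=c["R"],c["t"]
    return R,t,f,c["cx"],c["cy"]
def ray(C,u,v,z):
    R,t,f,cx,cy=C; o=-R.T@t; d=R.T@np.array([(u-cx)/f,(v-cy)/f,1]); return o+d*(z-o[2])/d[2]
def proj(C,X):
    R,t,f,cx,cy=C; p=R@np.asarray(X)+t; return p[0]/p[2]*f+cx,p[1]/p[2]*f+cy
def blobs(im,lo,hi,amin=10):
    h=cv2.cvtColor(im,cv2.COLOR_RGB2HSV); m=cv2.inRange(h,np.array(lo),np.array(hi))
    n,_,st,ce=cv2.connectedComponentsWithStats(m)
    return [(ce[i].round(1).tolist(),st[i].tolist()) for i in range(1,n) if st[i,4]>=amin],m
E
python3 - <<'E'
from h import *
C=cam("top")
P=lambda u,v,z:ray(C,220+u/4.7,160+v/4.7,z).round(3)
for n,u,v,z in [("pin",148,355,.13),("pivot",218,350,.1),("footL",95,415,.005),("footR",372,355,.005),("pad",286,263,.14),("lidFL",65,328,.13),("lidBL",45,158,.085),("lidBR",303,103,.085),("lidFR",335,275,.13),
 ("stFL",645,323,.012),("stFR",757,317,.012),("stBL",627,115,.012),("grip",712,262,.135),("tape",680,385,.019),("nip",664,65,.041),("keyL",180,467,.03),("keyR",370,400,.02),("rail",590,300,0)]: print(n,P(u,v,z))
E
```

```text
pin [0.492 0.253 0.13 ]
pivot [0.498 0.205 0.1  ]
footL [0.465 0.311 0.005]
footR [0.505 0.095 0.005]
pad [0.555 0.15  0.14 ]
lidFL [0.514 0.313 0.13 ]
lidBL [0.652 0.337 0.085]
lidBR [0.689 0.14  0.085]
lidFR [0.546 0.116 0.13 ]
stFL [ 0.522 -0.118  0.012]
stFR [ 0.523 -0.205  0.012]
stBL [ 0.689 -0.112  0.012]
grip [ 0.546 -0.16   0.135]
tape [ 0.471 -0.142  0.019]
nip [ 0.721 -0.141  0.041]
keyL [0.42  0.243 0.03 ]
keyR [0.468 0.097 0.02 ]
rail [ 0.543 -0.077  0.   ]
```

Call:
move_arm --increments "1.9 -1.8 -1.5 0 0 0;3.8 -3.5 -1 0 0 0;3.8 -3.5 -1 0 0 0;3.8 -3.5 -1 0 0 0;3.8 -3.5 -0.5 0 0 0;3.8 -3.5 0 0 0 0;3.8 -3.5 0 0 0 0;3.8 -3.5 0 0 0 0;3.8 -3.5 0 0 0 0;3.8 -3.5 0 0 0 0" --fingers 0

```text
time_s: 1.35
tcp_pos: [0.4687, -0.1654, 0.3538]
eef_rot: [-0.0, 0.978, 0.206, -0.0]
ft_force: [0.7, -0.1, 0.7]
gripper_width: -0.002
grip_force: 0.0
```

Call:
move_arm --increments "3.8 -3.5 0 0 0 0;3.8 -3.5 0 0 0 0;3.8 -3.5 0 0 0 0;3.8 -3.5 0 0 0 0;1.9 -1.8 0 0 0 5;0 0 0 0 0 5;0 0 0 0 0 5;0 0 0 0 0 5;0 0 0 0 0 0;0 0 0 0 0 0"

```text
time_s: 2.6
tcp_pos: [0.5609, 0.0465, 0.3538]
eef_rot: [-0.0, 0.999, 0.034, -0.0]
ft_force: [-0.7, 0.1, -0.5]
gripper_width: 0.001
grip_force: 0.0
```

Run:
```python
from h import *
s=bot.state();print(s["time_s"],s["tcp_pos"],s["eef_rot"],s["ft_force"],s["q"].round(2) if hasattr(s["q"],"round") else s["q"])
im=bot.capture("wrist");cv2.imwrite("pics/w1.png",im[:,:,::-1])
im=bot.capture("top");cv2.imwrite("pics/top1.png",im[:,:,::-1])
```

```text
2.6 [0.56094979 0.04654403 0.35375982] [-1.05468988e-05  9.99409797e-01  3.43517619e-02 -1.20613970e-04] [-0.69449197  0.12985078 -0.51465704] [ 0.04 -0.14  1.61  0.    1.67  1.54]
```

View pics/w1.png

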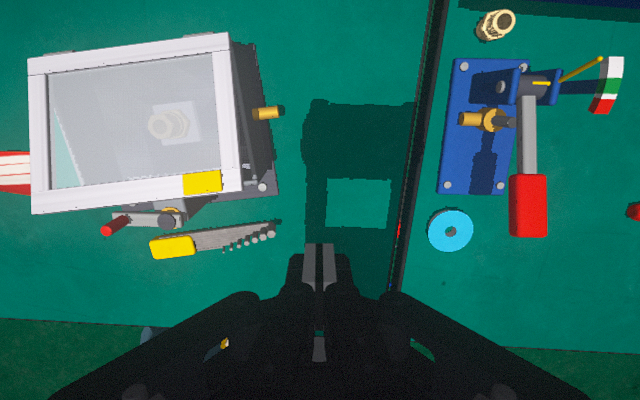

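The wrist view shows the pad at (202,182), the red pin top near (107,231), the turnbutton bolt at (172,218), the grip at (528,206) and the station screws at (464,66), (446,185) and (500,186). Next I'll measure these by colour and triangulate them.

Run:
```python
from h import *
s=bot.state();W=cam("wrist",s);T=cam("top")
w=cv2.imread("pics/w1.png")[:,:,::-1];t=cv2.imread("pics/top0.png")[:,:,::-1]
def show(n,im,lo,hi,box,a):
    b,_=blobs(im,lo,hi,a); 
    for c,st in b:
        if box[0]<c[0]<box[2] and box[1]<c[1]<box[3]: print(n,c,st)
show("w yel",w,(20,120,120),(35,255,255),(140,160,300,270),20)
show("w red",w,(0,150,90),(8,255,255),(90,150,560,250),20)
show("w red2",w,(172,150,90),(179,255,255),(90,150,560,250),20)
show("t yel",t,(20,120,120),(35,255,255),(260,200,300,270),4)
show("t red",t,(0,130,80),(8,255,255),(230,180,380,250),3)
show("t red2",t,(172,130,80),(179,255,255),(230,180,380,250),3)
for n,u,v,z in [("bolt",172,218,.103),("s1",464,66,.012),("s2",446,185,.012),("s3",500,186,.012),("FR",505,198,.012),("FL",437,193,.012),("BL",455,57,.012),("foot screw R",262,187,.006),("tape",450,231,.019),("nip",495,25,.02),("hexL",150,245,.02),("hexR",270,230,.02)]: print(n,ray(W,u,v,z).round(4))
cv2.imwrite("pics/crop2.png",cv2.resize(w[140:270,20:290,::-1],None,fx=2.9,fy=2.9,interpolation=cv2.INTER_CUBIC))
```

```text
w yel [202.0, 182.1] [182, 170, 41, 25, 824]
w yel [170.1, 209.1] [162, 207, 17, 5, 41]
w yel [171.9, 246.9] [149, 235, 47, 25, 865]
w red [529.8, 206.6] [509, 173, 38, 65, 2035]
w red [398.4, 229.4] [397, 220, 4, 18, 39]
w red [106.0, 230.3] [101, 225, 11, 11, 95]
w red2 [512.9, 189.1] [509, 173, 15, 36, 181]
t yel [293.8, 204.7] [290, 203, 8, 4, 24]
t yel [280.4, 215.7] [276, 213, 10, 6, 49]
t yel [266.3, 238.4] [265, 238, 4, 2, 7]
t red [378.0, 187.2] [377, 186, 3, 4, 10]
t red [371.1, 215.2] [368, 207, 8, 17, 98]
t red [251.3, 234.9] [250, 234, 4, 3, 9]
t red2 [373.6, 210.0] [372, 207, 3, 7, 7]
t red2 [367.8, 216.8] [367, 208, 4, 17, 19]
t red2 [375.0, 217.0] [375, 215, 1, 5, 5]
t red2 [373.5, 223.0] [372, 223, 4, 1, 4]
bolt [0.503  0.2015 0.103 ]
s1 [ 0.6844 -0.1179  0.012 ]
s2 [ 0.5373 -0.1241  0.012 ]
s3 [ 0.5409 -0.1962  0.012 ]
FR [ 0.5248 -0.2069  0.012 ]
FL [ 0.5255 -0.1141  0.012 ]
BL [ 0.6935 -0.1052  0.012 ]
foot screw R [0.5161 0.1216 0.006 ]
tape [ 0.4748 -0.1388  0.019 ]
nip [ 0.7284 -0.1408  0.02  ]
hexL [0.4259 0.2732 0.02  ]
hexR [0.4598 0.1075 0.02  ]
```

View pics/crop2.png

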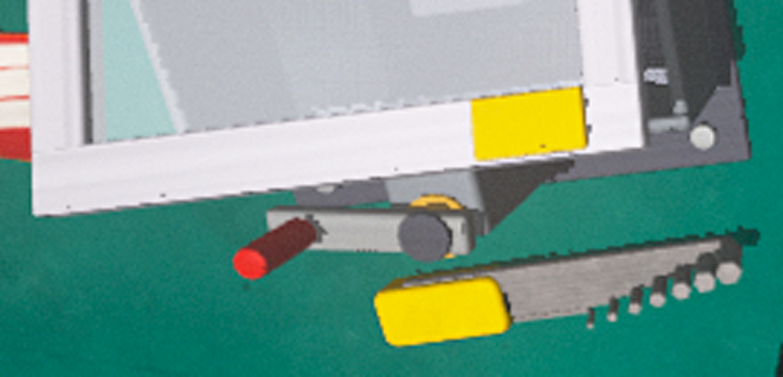

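The crop shows the pin top at wrist pixel (106,231), the bolt at (166,221) and the yellow pad centre at (202,182). The turnbutton is near 0.

Run:
```python
from h import *
s=bot.state();W=cam("wrist",s);T=cam("top")
def tri(a,b):
    P=lambda C:np.diag([C[2],C[2],1])@np.c_[C[0],C[1]]
    f=lambda C,p:np.array([[p[0]-C[3]],[p[1]-C[4]]],float)
    X=cv2.triangulatePoints(P(W),P(T),f(W,a),f(T,b))[:,0];X=X[:3]/X[3]
    return X.round(4),np.subtract(proj(W,X),a).round(1),np.subtract(proj(T,X),b).round(1)
print("pad",tri((202,182.1),(280.4,215.7)))
print("pin",tri((106,231),(251.3,234.9)), ray(W,106,231,.13).round(4),ray(T,251.3,234.9,.128).round(4))
piv=ray(W,166.2,221,.106); print("piv",piv.round(4),"top",ray(T,220+218/4.7,160+350/4.7,.106).round(4))
print("grip",tri((528.5,205),(371,215.5)))
pin=ray(W,106,231,.13)
print("hexback piv dist",np.linalg.norm((pin-piv)[:2]),np.degrees(np.arctan2(*(pin-piv)[:2])))
# foot plate right-front/back corners and box back lid edge (hinge, z~.083)
a,b=ray(W,28,60,.083),ray(W,230,33,.083);print(a.round(3),b.round(3),"yaw",np.degrees(np.arctan2(b[0]-a[0],a[1]-b[1])))
yaw=np.arctan2(b[0]-a[0],a[1]-b[1])
R=np.array([[np.cos(yaw),-np.sin(yaw)],[np.sin(yaw),np.cos(yaw)]])
for n,p in(("pivot",piv),):
    o=p[:2]+R@[.098,0];print("box origin",o.round(4),"foot screwR in box",(R.T@(ray(W,262,187,.006)[:2]-o)).round(4))
    for th in(0,.3,.4,.5,.6):
        c,s_=np.cos(th),np.sin(th);x,z=-.143,.010
        X=np.r_[o+R@[.078+x*c+z*s_,-.065],.079-x*s_+z*c];print(th,X.round(4),np.round(proj(W,X),1),np.round(proj(T,X),1))
```

```text
pad (array([0.5555, 0.1525, 0.1418]), array([1.5, 0.9]), array([-0.2, -0.1]))
pin (array([0.4946, 0.2539, 0.1304]), array([1.6, 1.4]), array([-0.2, -0.2])) [0.4958 0.2556 0.13  ] [0.4944 0.2535 0.128 ]
piv [0.5004 0.2065 0.106 ] top [0.4974 0.2044 0.106 ]
grip (array([ 0.549 , -0.1598,  0.1253]), array([-1.1,  1. ]), array([ 0.1, -0.2]))
hexback piv dist 0.0492672372196845 -5.308209007927316
[0.652 0.341 0.083] [0.69  0.142 0.083] yaw 10.718527816644428
box origin [0.5967 0.2247] foot screwR in box [-0.0984 -0.0864]
0 [0.5449 0.1488 0.089 ] [224.2 180.2] [282.6 221.3]
0.3 [0.5541 0.1505 0.1308] [209.7 181.7] [281.1 216.6]
0.4 [0.5598 0.1516 0.1439] [203.5 179.1] [280.4 214.3]
0.5 [0.5668 0.1529 0.1563] [196.7 174.6] [279.7 211.6]
0.6 [0.575  0.1545 0.168 ] [189.1 168. ] [278.9 208.5]
```

Call:
move_arm --increments "0.1 -2.1 2.4 0 0 0;0 -2.1 2.4 0 0 0;0 -2.1 2.4 0 0 0;0 -2.1 2.4 0 0 0;0 -2 2.3 0 0 0;0 0 0.8 0 0 0;0 0 0.8 0 0 0;-0.1 0 0.8 0 0 0;-0.1 0 0.8 0 0 0;-0.1 0 0.8 0 0 0"

```text
time_s: 3.95
tcp_pos: [0.5521, 0.1499, 0.1947]
eef_rot: [-0.0, 0.999, 0.033, 0.0]
ft_force: [-1.0, -0.7, 1.6]
gripper_width: 0.001
grip_force: 0.5
```

Call:
move_arm --increments "-0.2 0 0.6 0 0 0;-0.2 0 0.6 0 0 0;-0.2 0 0.6 0 0 0;-0.2 0 0.5 0 0 0;-0.2 0 0.4 0 0 0;-0.1 0 0.3 0 0 0;0 0 0.2 0 0 0;0 0 0.2 0 0 0;0 0 0.2 0 0 0;0 0 0 0 0 0"

```text
time_s: 5.2
tcp_pos: [0.5412, 0.1495, 0.1613]
eef_rot: [-0.0, 0.999, 0.033, 0.0]
ft_force: [-15.4, -2.9, 27.9]
gripper_width: 0.001
grip_force: 13.7
```

Call:
move_arm --increments "0 0 0 0 0 0;0 0 -2 0 0 0;0 0 -2 0 0 0;0 0 -2 0 0 0;0 0 -2 0 0 0;-0.8 -2.1 -0.5 0 0 0;-0.8 -2.2 0 0 0 0;-0.8 -2.2 0 0 0 0;-0.8 -2.2 0 0 0 0;-0.7 -2.1 0 0 0 0"

```text
time_s: 6.45
tcp_pos: [0.4946, 0.2553, 0.2448]
eef_rot: [-0.0, 0.999, 0.033, 0.0]
ft_force: [-0.4, -0.4, 0.2]
gripper_width: -0.003
grip_force: 0.0
```

Call:
move_arm --increments "0 0 0 0 0 -9.7;0 0 0 0 0 -9.7;0 0 0 0 0 -9.7;0 0 0 0 0 -9.7;0 0 0 0 0 -9.7;0 0 0 0 0 -9.7;0 0 0 0 0 -9.7;0 0 0 0 0 -9.7;0 0 0 0 0 -9.7;0 0 0 0 0 -9.5" --fingers 3

```text
time_s: 7.7
tcp_pos: [0.495, 0.2547, 0.2447]
eef_rot: [0.0, 0.636, 0.771, 0.0]
ft_force: [0.3, 0.4, 0.5]
gripper_width: 0.354
grip_force: 0.0
```

Run:
```python
from h import *
s=bot.state();print(s["time_s"],s["tcp_pos"],s["eef_rot"],s["ft_force"],s["gripper_width"])
im=bot.capture("wrist");cv2.imwrite("pics/w2.png",im[:,:,::-1])
W=cam("wrist",s)
for c,st in blobs(im,(0,150,90),(8,255,255),60)[0]: print(c,st,ray(W,*c,.13).round(4))
```

```text
7.7 [0.49500866 0.2546506  0.24471749] [6.30598021e-05 6.36456473e-01 7.71312607e-01 1.31181526e-04] [0.25652751 0.39892173 0.49821374] 0.3542432509918307
[377.8, 1.3] [363, 0, 25, 6, 74] [0.5005 0.3825 0.13  ]
[401.1, 5.6] [389, 0, 24, 15, 255] [0.5126 0.3829 0.13  ]
[61.9, 65.6] [44, 51, 38, 31, 711] [0.3415 0.3208 0.13  ]
[321.4, 222.7] [313, 204, 18, 31, 273] [0.4956 0.2585 0.13  ]
```

View pics/w2.png

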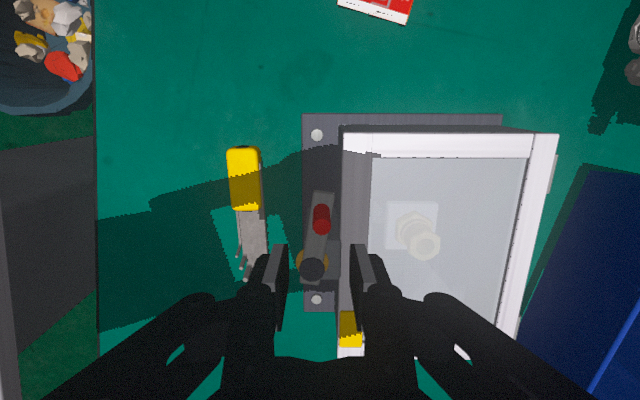

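The lid looks shut, and the pin is centred between the fingers at column 321 (the centre line is about 319). I'll descend, close to a loose cage and swing the turnbutton.

Call:
move_arm --increments "0 0 1.1 0 0 0;0 0 1.1 0 0 0;0 0 1.1 0 0 0;0 0 1.1 0 0 0;0 0 1.1 0 0 0;0 0 1.1 0 0 0;0 0 0 0 0 0;0 0 0 0 0 0;0 0 0 0 0 0;0 0 0 0 0 0"

```text
time_s: 9.0
tcp_pos: [0.4951, 0.2547, 0.1783]
eef_rot: [0.0, 0.639, 0.77, 0.0]
ft_force: [-0.2, -0.2, -0.1]
gripper_width: 0.353
grip_force: 0.0
```

Call:
move_arm --increments "0 0 0 0 0 0;0 0 0 0 0 0;0 0 0 0 0 0;-0.1 0.7 0 0 0 8.5;-0.1 0.7 0 0 0 8.5;-0.15 0.7 0 0 0 8.5;-0.15 0.7 0 0 0 8.5;-0.15 0.7 0 0 0 8.5;-0.15 0.7 0 0 0 8.5;-0.15 0.7 0 0 0 8.5" --fingers 2

```text
time_s: 10.25
tcp_pos: [0.5377, 0.2339, 0.1778]
eef_rot: [-0.0, 0.937, 0.349, -0.0]
ft_force: [-1.1, 2.2, -0.7]
gripper_width: 0.23
grip_force: 0.7
```

Call:
move_arm --increments "-0.1 0.7 0 0 0 8;-0.1 0.7 0 0 0 8;-0.1 0.7 0 0 0 8;-0.1 0.7 0 0 0 6;0 0 0 0 0 0;0 0 0 0 0 0;0 0 0 0 0 0;0 0 0 0 0 0;0 0 0 0 0 0;0 0 0 0 0 0"

```text
time_s: 11.5
tcp_pos: [0.5466, 0.2109, 0.1779]
eef_rot: [-0.003, 0.995, 0.098, -0.001]
ft_force: [-9.3, 30.1, -0.8]
gripper_width: 0.236
grip_force: 16.1
```

Run:
```python
from h import *
s=bot.state();print(s["time_s"],s["tcp_pos"],s["eef_rot"],s["ft_force"],s["gripper_width"])
im=bot.capture("wrist");cv2.imwrite("pics/w3.png",im[:,:,::-1])
W=cam("wrist",s)
for c,st in blobs(im,(0,150,60),(8,255,255),40)[0]: print(c,st,ray(W,*c,.13).round(4))
```

```text
11.5 [0.54656878 0.21091669 0.1778502 ] [-3.43688606e-03  9.95205931e-01  9.77389834e-02 -6.58895113e-04] [-9.25080033 30.12813566 -0.8003249 ] 0.23580834283479513
[39.5, 156.0] [0, 143, 64, 33, 604] [0.5804 0.3257 0.13  ]
[36.0, 208.0] [0, 176, 63, 49, 1059] [0.5588 0.3284 0.13  ]
[307.1, 285.9] [296, 269, 24, 31, 363] [0.5455 0.2171 0.13  ]
```

View pics/w3.png

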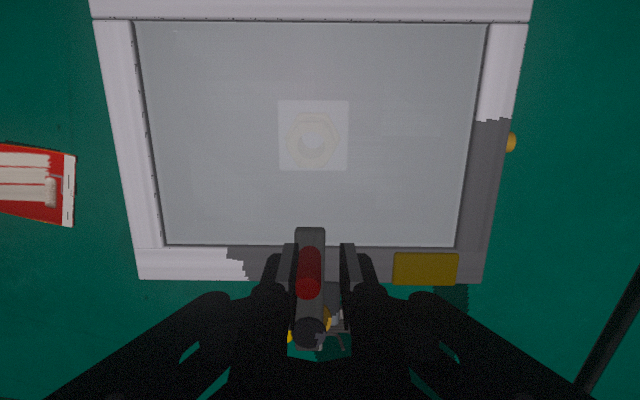

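The bar lies along the box's x axis across the lid, against its stop (30 N), with the pin at (307,286). Next: back off, rise and go over to the lever.

Call:
move_arm --increments "0 -0.5 0 0 0 0;0 0 -1.8 0 0 0;0 0 -1.8 0 0 0;0 0 -1.8 0 0 0;0 0 -1.8 0 0 0;0 0 -1.8 0 0 0;-0.8 4 0 0 0 0;-0.9 4.5 0 0 0 0;-0.9 4.5 0 0 0 0;-0.9 4.5 0 0 0 0"

```text
time_s: 12.8
tcp_pos: [0.5459, 0.0328, 0.2687]
eef_rot: [0.0, 0.995, 0.097, 0.0]
ft_force: [0.5, 0.5, 0.2]
gripper_width: 0.231
grip_force: 0.0
```

Call:
move_arm --increments "-0.9 4.5 0 0 0 0;-0.9 4.5 0 0 0 0;-0.9 4.5 0 0 0 0;-0.8 4.5 0 0 0 0;-0.1 1 0 0 0 0;0 0 0 0 0 0;0 0 0 0 0 0;0 0 0 0 0 0;0 0 0 0 0 0;0 0 0 0 0 0" --fingers 0

```text
time_s: 14.05
tcp_pos: [0.5474, -0.1588, 0.2679]
eef_rot: [-0.0, 0.995, 0.097, 0.0]
ft_force: [-0.3, 0.4, -1.0]
gripper_width: 0.001
grip_force: 0.0
```

Run:
```python
from h import *
s=bot.state();print(s["time_s"],s["tcp_pos"],s["eef_rot"],s["ft_force"],s["gripper_width"])
im=bot.capture("wrist");cv2.imwrite("pics/w4.png",im[:,:,::-1])
W=cam("wrist",s)
for c,st in blobs(im,(0,150,60),(8,255,255),100)[0]: print(c,st,ray(W,*c,.135).round(4))
t=bot.capture("top")
cv2.imwrite("pics/c5.png",np.hstack([im[:,:,::-1],cv2.resize(t[150:270,216:300,::-1],(280,400))])[:, 130:930])
```

```text
14.05 [ 0.54740124 -0.15882175  0.26794276] [-6.60647861e-06  9.95268474e-01  9.71630811e-02  1.67448352e-05] [-0.33847879  0.39065651 -0.99991291] 0.000632207560129839
[402.1, 68.6] [390, 56, 26, 26, 508] [ 0.6477 -0.1881  0.135 ]
[323.1, 209.0] [295, 165, 52, 88, 2125] [ 0.5524 -0.1597  0.135 ]
[522.0, 239.4] [510, 229, 24, 22, 412] [ 0.5573 -0.2997  0.135 ]
[565.8, 244.9] [535, 231, 65, 26, 1128] [ 0.5593 -0.3313  0.135 ]
```

View pics/c5.png

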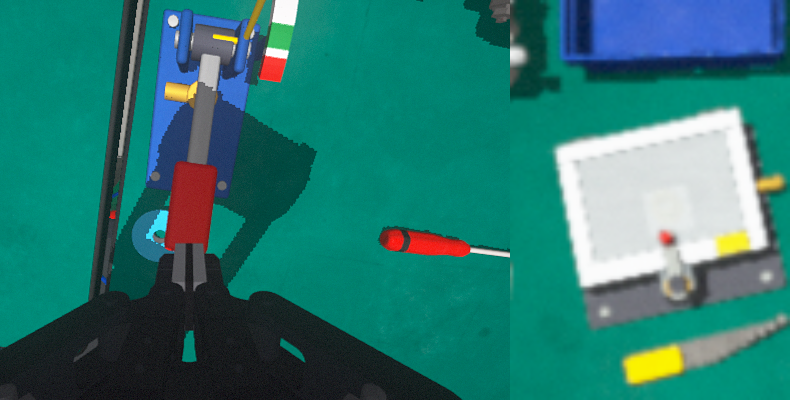

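The grip lies under the fingers, and in the top view the lid is shut with the button across it. Pressing down now.

Call:
move_arm --increments "0 0 1.2 0 0 0;0 0 1.2 0 0 0;0 0 1.2 0 0 0;0 0 1.2 0 0 0;0 0 1 0 0 0;0 0 0.5 0 0 0;0 0 0.5 0 0 0;-0.1 0 0.5 0 0 0;-0.1 0 0.5 0 0 0;-0.1 0 0.5 0 0 0"

```text
time_s: 15.4
tcp_pos: [0.5445, -0.1597, 0.1854]
eef_rot: [0.0, 0.995, 0.097, 0.0]
ft_force: [-3.1, 2.1, 5.6]
gripper_width: 0.001
grip_force: 2.9
```

Call:
move_arm --increments "-0.1 0 0.4 0 0 0;-0.1 0 0.4 0 0 0;-0.1 0 0.3 0 0 0;0 0 0.3 0 0 0;0 0 0.2 0 0 0;0 0 0.2 0 0 0;0 0 0 0 0 0;0 0 0 0 0 0;0 0 0 0 0 0;0 0 0 0 0 0"

```text
time_s: 16.65
tcp_pos: [0.5416, -0.1601, 0.1675]
eef_rot: [-0.0, 0.995, 0.097, 0.0]
ft_force: [-3.5, 3.2, 7.4]
gripper_width: 0.003
grip_force: 3.6
```

Run:
```python
from h import *
s=bot.state();print(s["time_s"],s["tcp_pos"],s["ft_force"])
im=bot.capture("wrist")
cv2.imwrite("pics/w6.png",cv2.resize(im[0:300,180:580,::-1],None,fx=2,fy=2))
```

```text
16.65 [ 0.54162466 -0.16014904  0.16754551] [-3.50667302  3.24121994  7.36565602]
```

View pics/w6.png

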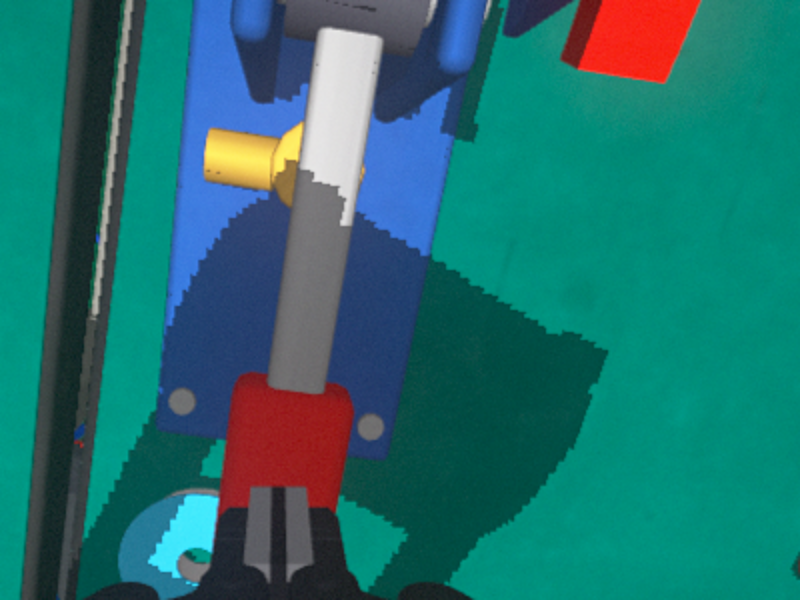

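The fingertips are on the grip at level height and the 7.4 N matches the roughly 8 N expected there. The scale's pointer is out of this view. Now hold for more than 3 s.

Call:
move_arm --increments "0 0 0 0 0 0;0 0 0 0 0 0;0 0 0 0 0 0;0 0 0 0 0 0;0 0 0 0 0 0;0 0 0 0 0 0;0 0 0 0 0 0;0 0 0 0 0 0;0 0 0 0 0 0;0 0 0 0 0 0"

```text
time_s: 17.95
tcp_pos: [0.5416, -0.1601, 0.1676]
eef_rot: [-0.0, 0.995, 0.097, 0.0]
ft_force: [-3.5, 2.7, 7.1]
gripper_width: 0.0
grip_force: 3.6
```

Call:
move_arm --increments "0 0 0 0 0 0;0 0 0 0 0 0;0 0 0 0 0 0;0 0 0 0 0 0;0 0 0 0 0 0;0 0 0 0 0 0;0 0 0 0 0 0;0 0 0 0 0 0;0 0 0 0 0 0;0 0 0 0 0 0"

```text
time_s: 19.2
tcp_pos: [0.5417, -0.1601, 0.1676]
eef_rot: [-0.0, 0.995, 0.097, 0.0]
ft_force: [-3.1, 4.1, 7.0]
gripper_width: -0.002
grip_force: 3.6
```

Call:
move_arm --increments "0 0 0 0 0 0;0 0 0 0 0 0;0 0 0 0 0 0;0 0 0 0 0 0;0 0 0 0 0 0;0 0 0 0 0 0;0 0 0 0 0 0;0 0 0 0 0 0;0 0 0 0 0 0;0 0 0 0 0 0"

```text
time_s: 20.45
tcp_pos: [0.5416, -0.1601, 0.1675]
eef_rot: [-0.0, 0.995, 0.097, 0.0]
ft_force: [-3.1, 4.4, 7.8]
gripper_width: -0.003
grip_force: 3.6
```

Run:
```python
from rig import bot
s=bot.state();print(s["time_s"],s["tcp_pos"],s["ft_force"])
print(bot.finish_job())
```

```text
20.45 [ 0.54163968 -0.16011532  0.16754623] [-3.12620031  4.38256155  7.82932803]
the job is handed in; nothing more can be done
None
```

I shut the lid, swung the turnbutton across it to its stop, and held the lever for about 3.8 s. I handed the job in at 20.45 s while still pressing with about 8 N; "level" rests on fingertip height and force, because I never saw the pointer in the green, and no verdict was returned.

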